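# Clip the keys onto the desk's key anchor

## Robot

A 6-joint arm with a two-finger parallel gripper is mounted at the origin on a cart in front of the work surface, level with it; the furniture and walls round the work are solid. World frame = base frame: x ahead of the robot, y to its left, z up, the work surface at z = 0. Lengths are in m, angles in rad, forces in N, time in s.
With the tool pointing down it reaches from about 0.25 to 0.725 m from the base axis. Payload 4 kg.
Tool frame: the origin (TCP) lies on the centre line of the jaws, within the pads' length; the fingertips stand 17 mm ahead of it and the grasp point (between the pads) lies 2 mm behind it; z points along the fingers, y is the line along which they close (so a half turn about z gives the same grasp; the last joint's range is limited). The gripper opens to 85 mm and grips with 20 to 120 N. Pads are 22 mm wide; open, the fingers measure 114 mm over their backs; the gripper's body (76 mm by 85 mm) begins 54 mm behind the grasp point. The pads swing forward as they close: fully open they stand 13 mm farther back than shut.
Start: joints at [1.174, 0.241, 0.005, 1.335, 0, 1.571], TCP at [0.193, 0.461, 0.248] pointing down, gripper open.
Joint ranges: [-2.72, 2.72], [-1.05, 1.87], [-1.09, 1.28], [-1.99, 2.15], [-1.42, 1.44], [-3.14, 3.14]. Speed limits (rad/s): [2.79, 2.79, 3.14, 3.14, 3.14, 3.14].

## Interface

Orientations are given as a unit quaternion [x, y, z, w].
In Python, from workcell import get_obs, imaging, order gives the robot as it stands.
- The arm moves only by the tool apply_moves, never from a script. Its argument "targets" is a list that holds one entry, the list of rows, each a list of 5 numbers: the shift along the world's x, y, z in units of 40 mm (1.0 is 40 mm), then the turn about the world's z in degrees, then the gripper command: -1 is shut, 1 is fully open, values between are in proportion. In form: [[[dx, dy, dz, turn, fingers], ...]]. A call has 1 to 8 rows; each row shifts and turns the commanded pose from where the row before left it; what a row does not reach is not made up. A row lasts 1/12 s, in which the tool goes at most 41.7 mm and 7.16 degrees, less where a joint would pass 70% of its speed; a pose out of reach is approached as far as the arm can. A call is refused whole if a number of a shift passes 1 or a number of a turn 7.16, either way. A call with a gripper value outside its range is refused whole. The fingers move at their own pace and stop on an object; the grip force is fixed at half the most. Time passes only in rows, so rows that do not move let the fingers close. It gives the time, the measured TCP pose, the force, the opening and the grip force at its end, in the units of the state.
- get_obs(): the state, without advancing time (a new reading comes with each control period).
- imaging.camera(name): name is "scene" or "top"; returns (picture, depth): 400x640x3 uint8, blue, green, red; 400x640 float32, m along the optical axis (not along the pixel's ray), 0 where there is no reading.
- imaging.get_calibration(name): a dict with "camera_matrix" (3x3 intrinsics, pixels), "eye" and "rotation" of the camera in the world. Camera axes: x right, y down, z forward; pixel columns grow to the right and rows downward; lengths in m; the calibration is good to about 2 mm. A picture is of the moment at which its call begins. get_calibration takes no time and is no camera call.
- order.job_done(): hands the job in; it is judged then, once.
The state is a dict: "clock": time; "joint_pos": joint angles; "joint_vel": joint speeds; "tau": joint torques, N m; "eef_pos": TCP position; "tool_rot": TCP orientation; "ft_force": force on the tool from outside, world axes, zero at the start; "ft_torque": the same for the moment, N m; "grip_width": finger opening in m; "grasp_force": force on a finger pad.
Only numpy, scipy, OpenCV 4.12 (cv2) and the standard library are available. Lean on these libraries where they do the work, as an engineer would, in place of code of your own. Each camera call takes 0.05 s, during which the arm holds its last target. There are 200 camera calls.

## Task

Take the key holder with the blue body and clip its snap hook onto the upright steel eye that is screwed to the desk: press the brass sprung gate against the near leg of the eye until the leg is inside the hook and the gate has snapped shut behind it. Leave the blue key holder lying flat on the desk, clipped on and released, and do not disturb the orange one.

Things in the scene. Friction and masses are not known exactly. Their poses are not given: they have to be found in the camera images.
- key_grip (a point): Centre of the blue key holder's body, a block 56 long (x) x 32 wide (y) x 36 mm high, centre 18 mm above the desk, 0.1 kg; grasp across the width. x points to its snap hook: a level loop of 6 mm bar, rigid, at this height. Bar centre lines: back x=+36 mm, sides y=-31.5 and +31.5, front x=+88 (brass gate y=-30 to +12, fixed nose y=+15 to +31). A key blade sticks out 33 mm behind the body.
- key_gate (a joint): Angle of the blue holder's brass gate, rad: 0 shut; hinged at its y=-30 mm end, swings inward (to 1.25), a spring shuts it. A bar coming from the front at y=0 (8 mm either side will do) presses it in with up to 6 N; the gate snaps shut behind the bar once the bar's centre is at about x=+50 mm of key_grip. The bar meets the hook's back at x=+42, so +45 is a good end.
- eye_leg (a point): Centre of the eye's near leg, 18 mm above the desk. Eye: fixed upright closed staple of 6 mm steel bar, 51 mm high; x points level to the far leg 70 mm behind (the direction to push the hook; the hook's front passes either side of the leg), z up. Base plate 5 mm thick, 44 mm wide, from 10 mm before the near leg to 80 mm behind it; collars 13 mm wide, 8 mm high, round the legs' feet.
- spare_grip (a point): Centre of the body of the other key holder, same shape and size but orange; it lies on the desk, 18 mm below this point, and must stay where it is.

How it is judged:
By the outcome, as a careful person would: the job done as asked, in the order asked, and still so for the second after the job is handed in, with the robot touching nothing.
It also fails if it takes over 38 s, if anything falls off the work surface, if the arm or the gripper's body presses on something with over 40 N, if the wrist force passes 120 N, or if a joint passes its speed limit or range.

## Working session

There is one attempt and no reset: what is moved stays moved. The work goes in short steps, Python scripts to look and compute and a tool call to move; the robot and the scene stay as the last step left them, time stands still between calls to the robot, and variables do not carry over. Pictures are saved under pics/ and viewed, at most 10 in all, crops included, and the job is handed in when it is done.

Besides the shell and the picture viewer there is one more tool, called after "Request:" as name([rows], argument=value, ...), one row to a line, values as JSON. apply_moves: Moves the arm, as the interface text tells. Its arguments: {"type":"object","properties":{"targets":{"type":"array","items":{"type":"array","items":{"type":"array","items":{"type":"number"}}}}},"required":["targets"]}

```bash
mkdir -p pics; cat > h.py <<'E'
import numpy as np, cv2
from workcell import get_obs, imaging, order
def pts(name):
    im,d=imaging.camera(name); c=imaging.get_calibration(name)
    K=np.array(c["camera_matrix"]);R=np.array(c["rotation"]);e=np.array(c["eye"])
    v,u=np.mgrid[:d.shape[0],:d.shape[1]]
    p=np.stack([(u-K[0,2])/K[0,0]*d,(v-K[1,2])/K[1,1]*d,d],-1)@R.T+e
    p[d==0]=np.nan
    return im,d,p
E
python3 - <<'E'
from h import *
for n in("top","scene"):
    im,d,p=pts(n); cv2.imwrite(f"pics/{n}0.png",im); np.savez(f"{n}0.npz",im=im,p=p)
    c=imaging.get_calibration(n);print(n,c["eye"],c["rotation"],c["camera_matrix"])
o=get_obs();print(o["clock"],o["eef_pos"],o["tool_rot"],o["grip_width"])
E
```

```text
Traceback (most recent call last):
  File "h.py", line 7, in pts
    p=np.stack([(u-K[0,2])/K[0,0]*d,(v-K[1,2])/K[1,1]*d,d],-1)@R.T+e
      ~~~~~~~~~~~~~~~~~~~~~~~~~~~~~~~~~~~~~~~~~~~~~~~~~~~~~~~~^~~~
ValueError: matmul: Input operand 1 has a mismatch in its core dimension 0, with gufunc signature (n?,k),(k,m?)->(n?,m?) (size 4 is different from 3)
```

Rotation is a quaternion.

```bash
sed -i 's/R=np.array(c\["rotation"\])/R=Rotation.from_quat(c["rotation"]).as_matrix()/; 1a from scipy.spatial.transform import Rotation' h.py
python3 - <<'E'
from h import *
for n in("top","scene"):
    im,d,p=pts(n); cv2.imwrite(f"pics/{n}0.png",im); np.savez(f"{n}0.npz",im=im,p=p)
    c=imaging.get_calibration(n);print(n,c["eye"],c["rotation"],c["camera_matrix"])
    print(np.nanmedian(p[...,2]))
o=get_obs();print(o["clock"],o["eef_pos"],o["tool_rot"],o["grip_width"])
E
```

```text
top [0.39235396 0.1544495  0.91250391] [ 0.71097472 -0.69687732  0.08074158 -0.04855667] [[388.38498452   0.         320.6831034 ]
 [  0.         388.38498452 197.4657899 ]
 [  0.           0.           1.        ]]
0.0010164122214131321
scene [ 0.21288352 -0.34090944  0.68378068] [ 0.88003603 -0.29354607  0.10926375 -0.3569716 ] [[375.82866232   0.         316.50396856]
 [  0.         375.82866232 198.25178563]
 [  0.           0.           1.        ]]
0.005661499368864953
0.15 [0.19307084 0.46073267 0.24761719] [ 1.97107629e-01  9.80381536e-01 -7.77229250e-04 -1.52654503e-04] 0.08523744895175224
```

View pics/top0.png

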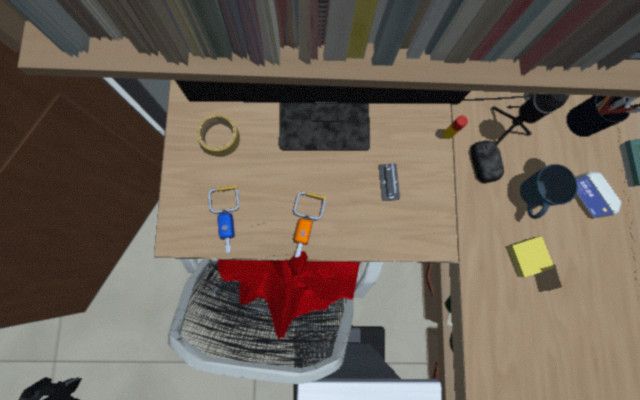

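View pics/scene0.png

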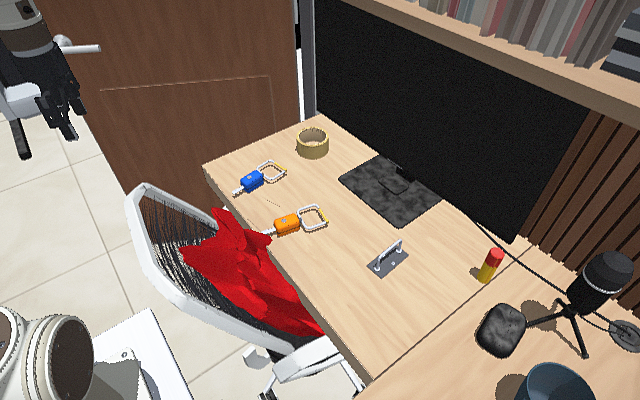

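The top view shows the blue holder with its body at (226,225) and hook pointing up (gate at 230,188). The orange one is at (303,231), and the eye's plate runs from (388,165) to (392,199). The scene view agrees: the blue holder is at (252,180) and the eye at (388,258).

```bash
cat > m.py <<'E'
from h import *
def box(q):
    r=cv2.minAreaRect((q[:,:2]*1000).astype(np.float32)); return np.round(r[0],1),np.round(r[1],1),round(r[2],1)
def measure(n,p,im):
    im=im.astype(int);b,g,r=im[...,0],im[...,1],im[...,2]; z=p[...,2]
    ws=(p[...,0]>.2)&(p[...,0]<.65)&(z<.1)&(p[...,1]>-.2)
    for nm,m in(("blue",(b>r+60)&(b>g+30)&(z>.028)),("orange",(r>b+100)&(g>b+30)&(r>g+40)&(z>.028)&(z<.045))):
        m=m&ws&(p[...,1]>.1)
        m=cv2.morphologyEx(m.astype(np.uint8),cv2.MORPH_OPEN,np.ones((3,3)))>0
        q=p[m]; print(n,nm,len(q),box(q),np.median(q[:,2]))
E
python3 - <<'E'
from m import *
for n in("top","scene"):
    f=np.load(f"{n}0.npz");im,p=f["im"],f["p"]
    measure(n,p,im)
    z=p[...,2]
    # hook ring pts around blue
    m=(z>.010)&(z<.03)&(p[...,0]>.2)&(p[...,0]<.65)
    for a,(u0,u1,v0,v1) in {"top":{"hook":(200,246,180,216),"key":(215,240,236,256)},"scene":{"hook":(255,292,156,190)}}[n].items():
        mm=np.zeros_like(m);mm[v0:v1,u0:u1]=1
        q=p[m&mm];print(a,len(q),box(q),np.median(q[:,2]))
        im_=im.astype(int); br=mm&(im_[...,2]>im_[...,0]+90)&(z>.008); 
        if br.any(): print(" brass",np.round(p[br].mean(0),4),br.sum())
    u0,u1,v0,v1={"top":(375,405,155,208),"scene":(362,412,232,282)}[n]
    mm=np.zeros_like(m);mm[v0:v1,u0:u1]=1
    for lo,hi in((.003,.012),(.012,.044),(.044,.07)):
        q=p[mm&(z>lo)&(z<hi)]
        if len(q)>3: print("eye",lo,len(q),box(q))
a=cv2.imread("pics/top0.png")[150:260,190:410];b=cv2.imread("pics/scene0.png")[130:290,220:420]
cv2.imwrite("pics/c0.png",np.vstack([cv2.resize(a,(600,300),interpolation=2),cv2.resize(b,(375,300),interpolation=2)[:, :375] if 0 else cv2.copyMakeBorder(cv2.resize(b,(375,300),interpolation=2),0,0,0,225,0)]))
E
```

```text
top blue 317 (array([487.7, 330.1]), array([56.1, 29.8]), 8.3) 0.03577476391633472
top orange 293 (array([479.1, 154.3]), array([30.9, 53.7]), 78.7) 0.03589356798011667
hook 262 (array([543.1, 339.8]), array([69.7, 69.4]), 9.0) 0.02130658324887791
 brass [0.5756 0.3341 0.0217] 36
key 79 (array([444.8, 324.4]), array([34.4, 30. ]), 9.8) 0.02041645627746702
eye 0.003 589 (array([608.3, -51.8]), array([ 71.4, 129.4]), 88.8)
eye 0.012 26 (array([603.7, -56. ]), array([74.2, 19.2]), 4.4)
eye 0.044 85 (array([602.6, -49.6]), array([74.,  6.]), 4.9)
scene blue 177 (array([486.7, 328.9]), array([53.4, 32.4]), 10.3) 0.03461737083251426
scene orange 240 (array([478.6, 152.6]), array([31.7, 56. ]), 79.1) 0.03489350755889087
hook 209 (array([531.6, 336.3]), array([94.4, 69. ]), 7.5) 0.020190515059368197
 brass [0.5754 0.3324 0.0208] 26
eye 0.003 598 (array([611.1, -44.2]), array([116.1,  79.5]), 31.2)
eye 0.012 49 (array([602.1, -52. ]), array([74.6,  5.6]), 4.3)
eye 0.044 90 (array([604.1, -50.8]), array([72.7,  6.7]), 5.0)
```

View pics/c0.png

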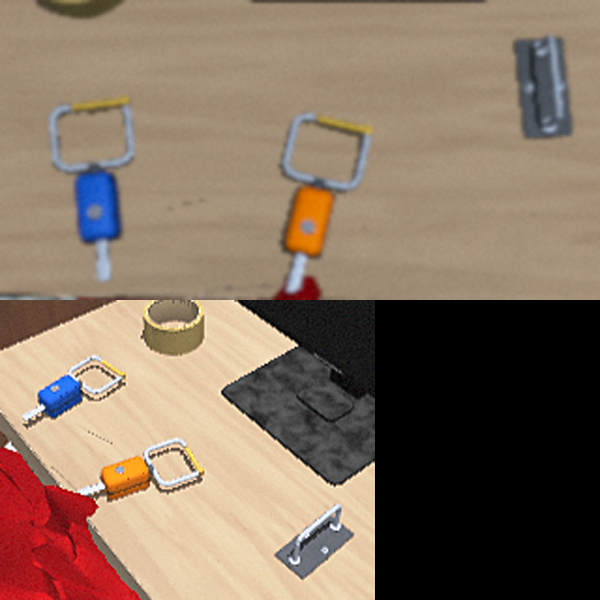

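The crop confirms it: the blue holder's yaw is about +9° with the gate facing away from the robot. The eye's legs run along about +5°, with the near leg at the lower end, so the push is along +x. Before moving I'll check for obstacle heights.

```bash
python3 - <<'E'
from h import *
for n in("top","scene"):
    p=np.load(f"{n}0.npz")["p"].reshape(-1,3);p=p[~np.isnan(p[:,0])]
    for y0 in np.arange(-.2,.5,.1):
        print(n,round(y0,1),[ (round(x0,2),round(float(np.percentile(q[:,2],99)),3)) for x0 in np.arange(.15,.75,.1) if len(q:=p[(p[:,0]>x0)&(p[:,0]<x0+.1)&(p[:,1]>y0)&(p[:,1]<y0+.1)])>5])
E
```

```text
top -0.2 [(np.float64(0.15), 0.0), (np.float64(0.25), -0.779), (np.float64(0.35), 0.004), (np.float64(0.45), 0.004), (np.float64(0.55), 0.613), (np.float64(0.65), 0.093)]
top -0.1 [(np.float64(0.15), 0.002), (np.float64(0.25), -0.216), (np.float64(0.35), 0.005), (np.float64(0.45), 0.005), (np.float64(0.55), 0.611), (np.float64(0.65), 0.007)]
top 0.0 [(np.float64(0.15), 0.097), (np.float64(0.25), 0.052), (np.float64(0.35), 0.018), (np.float64(0.45), 0.004), (np.float64(0.55), 0.605), (np.float64(0.65), 0.58)]
top 0.1 [(np.float64(0.15), 0.119), (np.float64(0.25), 0.066), (np.float64(0.35), 0.059), (np.float64(0.45), 0.039), (np.float64(0.55), 0.599), (np.float64(0.65), 0.571)]
top 0.2 [(np.float64(0.15), 0.12), (np.float64(0.25), 0.056), (np.float64(0.35), 0.004), (np.float64(0.45), 0.004), (np.float64(0.55), 0.598), (np.float64(0.65), 0.01)]
top 0.3 [(np.float64(0.15), 0.119), (np.float64(0.25), 0.086), (np.float64(0.35), 0.021), (np.float64(0.45), 0.039), (np.float64(0.55), 0.595), (np.float64(0.65), 0.557)]
top 0.4 [(np.float64(0.15), 0.383), (np.float64(0.25), 0.09), (np.float64(0
[... 553 characters left out ...]
0.009)]
scene 0.1 [(np.float64(0.15), 0.118), (np.float64(0.25), 0.062), (np.float64(0.35), 0.057), (np.float64(0.45), 0.037), (np.float64(0.55), 0.483), (np.float64(0.65), 0.009)]
scene 0.2 [(np.float64(0.15), 0.118), (np.float64(0.25), -0.006), (np.float64(0.35), 0.002), (np.float64(0.45), 0.002), (np.float64(0.55), 0.002), (np.float64(0.65), 0.008)]
scene 0.3 [(np.float64(0.15), 0.346), (np.float64(0.25), 0.079), (np.float64(0.35), 0.019), (np.float64(0.45), 0.038), (np.float64(0.55), 0.022), (np.float64(0.65), 0.049)]
scene 0.4 [(np.float64(0.15), 0.487), (np.float64(0.25), 0.085), (np.float64(0.35), 0.002), (np.float64(0.45), 0.002), (np.float64(0.55), 0.003), (np.float64(0.65), 0.047)]
```

Request:
apply_moves([
  [[0.46,-0.2,-0.1,4,1],[0.46,-0.2,-0.1,4,1],[0.46,-0.2,-0.1,4,1],[0.46,-0.2,-0.1,4,1],[0.46,-0.2,-0.1,4,1],[0.46,-0.2,-0.1,4,1],[0.46,-0.2,-0.1,4,1],[0.46,-0.2,-0.1,3.7,1]],
])

```text
clock: 0.82
eef_pos: [0.3411, 0.3965, 0.2157]
tool_rot: [-0.08, 0.997, -0.0, -0.0]
ft_force: [-0.5, 0.1, -0.1]
grip_width: 0.0854
grasp_force: 0.0
```

Request:
apply_moves([
  [[0.46,-0.21,-0.3,0,1],[0.46,-0.21,-0.3,0,1],[0.46,-0.21,-0.3,0,1],[0.46,-0.21,-0.3,0,1],[0.46,-0.21,-0.3,0,1],[0.46,-0.21,-0.3,0,1],[0.46,-0.21,-0.3,0,1],[0.45,-0.2,-0.3,0,1]],
])

```text
clock: 1.48
eef_pos: [0.4879, 0.3296, 0.1192]
tool_rot: [-0.078, 0.997, -0.0, -0.0]
ft_force: [0.6, 0.6, -0.0]
grip_width: 0.0852
grasp_force: 0.0
```

Request:
apply_moves([
  [[0,0,-0.4,0,1],[0,0,-0.4,0,1],[0,0,-0.4,0,1],[0,0,-0.4,0,1],[0,0,-0.3,0,1],[0,0,0,0,1]],
])

```text
clock: 1.98
eef_pos: [0.4851, 0.3288, 0.0409]
tool_rot: [-0.078, 0.997, -0.002, -0.003]
ft_force: [-0.2, -0.2, 0.3]
grip_width: 0.0855
grasp_force: 0.0
```

Request:
apply_moves([
  [[0,0,-0.2,0,1],[0,0,-0.2,0,1],[0,0,-0.15,0,1],[0,0,0,0,1],[0,0,0,0,1]],
])

```text
clock: 2.4
eef_pos: [0.487, 0.3303, 0.0221]
tool_rot: [-0.078, 0.997, -0.0, -0.0]
ft_force: [0.3, 0.1, 0.4]
grip_width: 0.0855
grasp_force: 0.0
```

```bash
python3 - <<'E'
from m import *
im,d,p=pts("scene"); cv2.imwrite("pics/s1.png",cv2.resize(im[100:260,180:380],(800,640))[:600])
o=get_obs();print(o["eef_pos"],o["tool_rot"],o["ft_force"])
E
```

```text
[0.487341   0.33048115 0.02253834] [-7.81791564e-02  9.96939313e-01  8.15832227e-05  1.39640362e-04] [-0.12188135 -0.17390805  0.55522456]
```

View pics/s1.png

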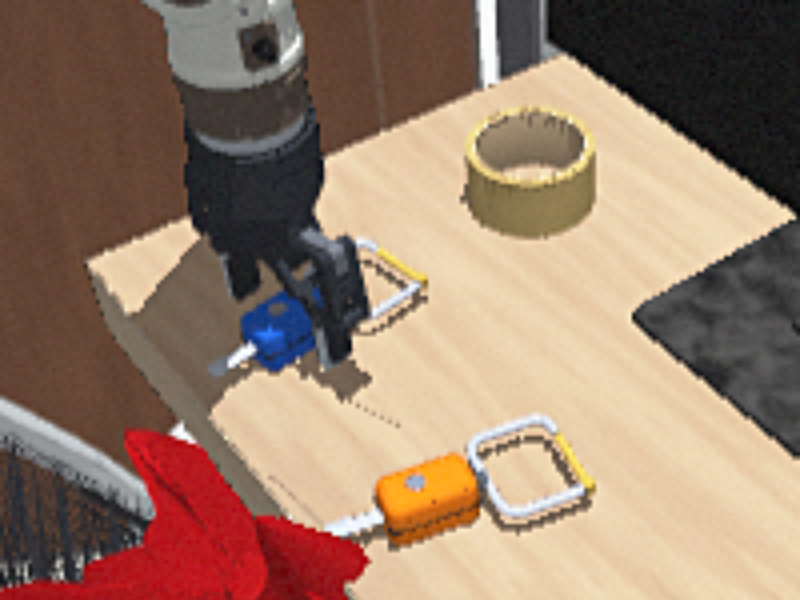

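The jaws straddle the blue body in this crop (body at 280,325, near finger at 340,310). Closing now.

Request:
apply_moves([
  [[0,0,0,0,-1],[0,0,0,0,-1],[0,0,0,0,-1],[0,0,0,0,-1],[0,0,0,0,-1],[0,0,0,0,-1],[0,0,0,0,-1],[0,0,0,0,-1]],
])

```text
clock: 3.12
eef_pos: [0.4876, 0.3307, 0.0228]
tool_rot: [-0.078, 0.997, 0.0, 0.001]
ft_force: [-0.7, 0.5, 3.6]
grip_width: 0.0313
grasp_force: 60.8
```

Request:
apply_moves([
  [[0,0,0.3,0,-1],[0,0,0.4,0,-1],[0,0,0.5,0,-1],[0,0,0.5,0,-1],[0,0,0.3,0,-1],[-0.1,-0.3,0,0,-1],[-0.1,-0.5,0,0,-1],[-0.1,-0.6,0,-0.5,-1]],
])

```text
clock: 3.78
eef_pos: [0.4747, 0.2745, 0.102]
tool_rot: [-0.075, 0.997, 0.0, -0.0]
ft_force: [1.3, -0.5, -1.4]
grip_width: 0.0313
grasp_force: 60.5
```

Request:
apply_moves([
  [[-0.1,-0.6,0,-0.5,-1],[-0.1,-0.6,0,-0.5,-1],[-0.1,-0.6,0,-0.5,-1],[-0.1,-0.6,0,-0.5,-1],[-0.1,-0.6,0,-0.5,-1],[-0.1,-0.6,0,-0.5,-1],[-0.1,-0.6,0,-0.5,-1],[0,-0.6,0,0,-1]],
])

```text
clock: 4.45
eef_pos: [0.4455, 0.0811, 0.1017]
tool_rot: [-0.043, 0.999, -0.0, -0.001]
ft_force: [-0.3, -0.9, -1.3]
grip_width: 0.0311
grasp_force: 60.5
```

Request:
apply_moves([
  [[0,-0.6,0,0,-1],[0,-0.6,0,0,-1],[0,-0.6,0,0,-1],[0,-0.6,0,0,-1],[0,-0.6,0,0,-1],[0,-0.5,0,0,-1],[0,-0.2,0,0,-1],[0,0,0,0,-1]],
])

```text
clock: 5.12
eef_pos: [0.4468, -0.067, 0.1019]
tool_rot: [-0.042, 0.999, -0.0, -0.0]
ft_force: [-0.1, 0.3, -1.8]
grip_width: 0.0307
grasp_force: 60.5
```

```bash
python3 - <<'E'
from m import *
o=get_obs();print(o["clock"],o["eef_pos"],o["tool_rot"],o["ft_force"],o["joint_pos"])
im,d,p=pts("top"); np.savez("t2.npz",im=im,p=p); im2,d2,p2=pts("scene"); np.savez("s2.npz",im=im2,p=p2)
cv2.imwrite("pics/t2.png",np.hstack([cv2.resize(im[140:290,300:430],(390,450)),cv2.resize(im2[190:340,280:410],(390,450))]))
E
```

```text
5.1167 [ 0.44675144 -0.06702171  0.1019154 ] [-4.17836858e-02  9.99126570e-01 -2.38979187e-05 -4.68891130e-04] [-0.10759806  0.33586677 -1.75209629] [-1.48767222e-01  2.71913380e-01 -3.64122529e-01  9.35672171e-01
 -2.24557639e-04 -2.32358836e-01]
```

View pics/t2.png

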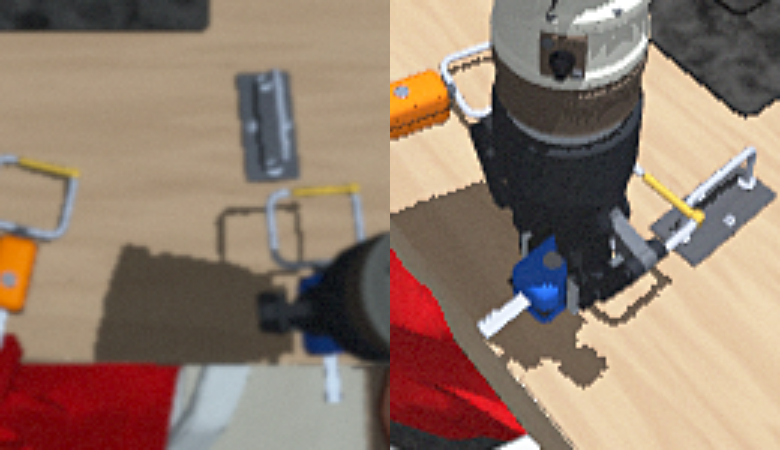

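The blue holder is held level (left panel: hook around (315,230); right panel: gate at (670,195), ahead of the eye). I'll measure where the hook sits relative to the tool.

```bash
python3 - <<'E'
from m import *
for n,f in(("top","t2"),("scene","s2")):
    F=np.load(f+".npz");im=F["im"].astype(int);p=F["p"];z=p[...,2]
    reg=(p[...,0]>.40)&(p[...,0]<.6)&(p[...,1]<.02)&(p[...,1]>-.15)
    br=reg&(z>.08)&(z<.12)&(im[...,2]>im[...,0]+80)&(im[...,1]>im[...,0]+40)
    q=p[br];print(n,"brass",len(q),q.mean(0).round(4),box(q))
    c=imaging.get_calibration(n)
    bl=reg&(z>.05)&(z<.14)&(im[...,0]>im[...,2]+60)&(im[...,0]>im[...,1]+30)
    q=p[bl];print("blue",len(q),q.min(0).round(3),q.max(0).round(3))
    h=reg&(z>.085)&(z<.115)&(p[...,0]>.478)&(im.min(-1)>110)
    q=p[h];print("hook",len(q),box(q),np.median(q[:,2]))
    e=(p[...,0]>.55)&(p[...,0]<.66)&(p[...,1]<-.02)&(p[...,1]>-.08)&(z>.046)&(z<.06)
    q=p[e];print("eye",box(q),np.median(q[:,2]),q[:,0].min())
o=get_obs();print(o["eef_pos"])
E
```

```text
top brass 54 [ 0.5359 -0.071   0.1006] (array([536.1, -70.9]), array([ 5.2, 46.4]), 4.8)
blue 43 [ 0.422 -0.07   0.107] [ 0.472 -0.05   0.118]
hook 113 (array([510.4, -60.3]), array([69.4, 48.6]), 88.7) 0.10053672169180528
eye (array([603.1, -49.9]), array([70.9,  6.2]), 4.9) 0.051148605418528614 0.5677821436096328
scene brass 68 [ 0.535  -0.0701  0.1   ] (array([535.8, -69.5]), array([ 7.4, 47.2]), 5.6)
blue 302 [ 0.418 -0.085  0.086] [ 0.451 -0.051  0.118]
hook 65 (array([522., -74.]), array([63.8, 48.2]), 36.3) 0.09968819125656381
eye (array([603.1, -51. ]), array([69.3,  6.7]), 5.2) 0.050098358802478204 0.568653016012511
[ 0.44682354 -0.06527255  0.10197474]
```

Request:
apply_moves([
  [[0,0.11,-0.3,0,-1],[0,0,-0.4,0,-1],[0,0,-0.4,0,-1],[0,0,-0.4,0,-1],[0,0,-0.3,0,-1],[0,0,-0.13,0,-1],[0,0,0,0,-1],[0,0,0,0,-1]],
])

```text
clock: 5.88
eef_pos: [0.4473, -0.0605, 0.0252]
tool_rot: [-0.044, 0.999, 0.0, -0.0]
ft_force: [1.5, -0.3, -1.3]
grip_width: 0.0309
grasp_force: 60.5
```

```bash
python3 - <<'E'
from m import *
o=get_obs();print(o["clock"],o["eef_pos"],o["ft_force"])
for n in("top","scene"):
    im,d,p=pts(n);im=im.astype(int);z=p[...,2]
    reg=(p[...,0]>.50)&(p[...,0]<.6)&(p[...,1]<.02)&(p[...,1]>-.15)
    br=reg&(z>.012)&(z<.04)&(im[...,2]>im[...,0]+80)&(im[...,1]>im[...,0]+40)
    q=p[br];print(n,"brass",len(q),q.mean(0).round(4),box(q))
E
```

```text
5.8833 [ 0.44727987 -0.06049348  0.02518992] [ 1.46314793 -0.32069411 -1.31176966]
top brass 44 [ 0.5365 -0.0636  0.0244] (array([536.5, -62.6]), array([ 5.9, 45.5]), 7.5)
scene brass 59 [ 0.536  -0.0637  0.0237] (array([536. , -63.3]), array([ 6.2, 47.7]), 6.9)
```

Request:
apply_moves([
  [[0.16,0.01,0,0,-1],[0.16,0.01,0,0,-1],[0.16,0.01,0,0,-1],[0.16,0.01,0,0,-1],[0.16,0.01,0,0,-1],[0.16,0.01,0,0,-1],[0.16,0.01,0,0,-1],[0.16,0.01,0,0,-1]],
])

```text
clock: 6.65
eef_pos: [0.4982, -0.058, 0.0247]
tool_rot: [-0.043, 0.999, -0.0, -0.001]
ft_force: [-1.8, -0.4, -1.8]
grip_width: 0.0313
grasp_force: 60.4
```

Request:
apply_moves([
  [[0.12,0.01,0,0,-1],[0.12,0.01,0,0,-1],[0.12,0.01,0,0,-1],[0.12,0.01,0,0,-1],[0.12,0.01,0,0,-1],[0,0,0,0,-1],[0,0,0,0,-1],[0,0,0,0,-1]],
])

```text
clock: 7.32
eef_pos: [0.5225, -0.0559, 0.0252]
tool_rot: [-0.043, 0.999, 0.0, 0.0]
ft_force: [-0.3, 0.4, -2.0]
grip_width: 0.031
grasp_force: 60.4
```

```bash
python3 - <<'E'
from m import *
o=get_obs();print(o["clock"],o["eef_pos"],o["ft_force"])
I=[]
for n in("top","scene"):
    im,d,p=pts(n);I.append(im);im=im.astype(int);z=p[...,2]
    reg=(p[...,0]>.50)&(p[...,0]<.65)&(p[...,1]<.02)&(p[...,1]>-.15)
    br=reg&(z>.012)&(z<.04)&(im[...,2]>im[...,0]+80)&(im[...,1]>im[...,0]+40)
    q=p[br];print(n,"brass",len(q),q.mean(0).round(4),box(q))
cv2.imwrite("pics/t3.png",np.hstack([cv2.resize(I[0][150:240,350:430],(400,450)),cv2.resize(I[1][215:305,340:420],(400,450))]))
E
```

```text
7.3167 [ 0.52248812 -0.05590151  0.02517287] [-0.27106539  0.36067299 -2.04332696]
top brass 27 [ 0.6117 -0.0622  0.0247] (array([611. , -58.4]), array([ 5.4, 42.7]), 5.9)
scene brass 41 [ 0.6111 -0.0653  0.0232] (array([611.4, -63.4]), array([ 5.8, 37.9]), 5.4)
```

View pics/t3.png

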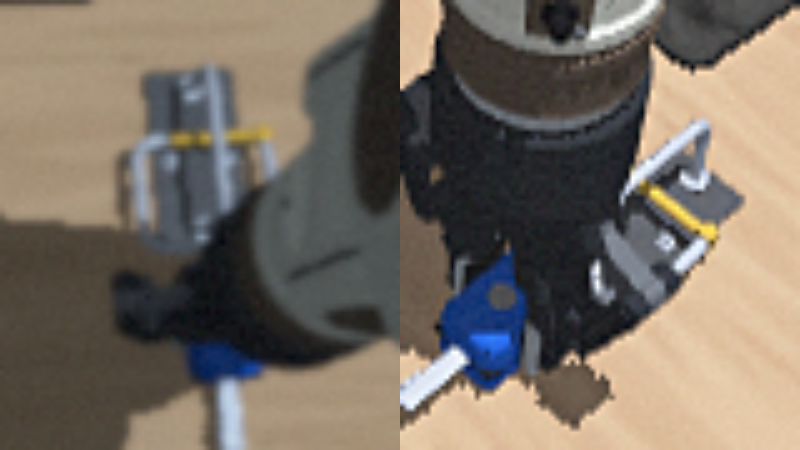

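The gate is shut and straight behind the near leg (left panel: brass at (175–270,135), with the leg inside the loop). Now lower, release and retreat.

Request:
apply_moves([
  [[0,0,-0.03,0,-1],[0,0,-0.03,0,-1],[0,0,0,0,-1],[0,0,0,0,0.4],[0,0,0,0,0.4],[0,0,0,0,0.4],[0,0,0,0,0.4],[0,0,0,0,0.4]],
])

```text
clock: 8.08
eef_pos: [0.5225, -0.0561, 0.0227]
tool_rot: [-0.043, 0.999, -0.0, 0.0]
ft_force: [-0.7, 0.3, 0.0]
grip_width: 0.0596
grasp_force: 0.0
```

Request:
apply_moves([
  [[0,0,0.1,0,0.4],[0,0,0.3,0,0.4],[0,0,0.4,0,0.4],[0,0,0.5,0,0.4],[0,0,0.5,0,0.4],[0,0,0.5,0,0.4],[0,0,0.5,0,0.4],[0,0,0.5,0,0.4]],
])

```text
clock: 8.75
eef_pos: [0.5223, -0.056, 0.156]
tool_rot: [-0.043, 0.999, -0.0, 0.0]
ft_force: [-0.1, -0.7, 0.1]
grip_width: 0.0598
grasp_force: 0.0
```

Request:
apply_moves([
  [[-0.3,0.3,0.2,0,0.4],[-0.5,0.5,0.2,0,0.4],[-0.5,0.6,0.2,0,0.4],[-0.5,0.6,0,0,0.4],[-0.5,0.6,0,0,0.4],[-0.3,0.6,0,0,0.4],[0,0.3,0,0,0.4],[0,0,0,0,0.4]],
])

```text
clock: 9.42
eef_pos: [0.4178, 0.0859, 0.1793]
tool_rot: [-0.045, 0.999, 0.0, 0.001]
ft_force: [0.6, -0.5, -0.2]
grip_width: 0.0595
grasp_force: 0.0
```

```bash
python3 - <<'E'
from m import *
o=get_obs();print(o["clock"],o["eef_pos"],o["ft_force"],o["grip_width"])
I=[]
for n in("top","scene"):
    im,d,p=pts(n);I.append(im);imi=im.astype(int);z=p[...,2]
    b=(imi[...,0]>imi[...,2]+60)&(imi[...,0]>imi[...,1]+30)&(p[...,1]<.02)&(p[...,1]>-.15)&(z<.06)&(z>.028)&(p[...,0]>.4)
    q=p[b]
    if len(q)>5: print(n,"blue",len(q),box(q),np.median(q[:,2]))
    reg=(p[...,0]>.50)&(p[...,0]<.65)&(p[...,1]<.02)&(p[...,1]>-.15)
    br=reg&(z>.012)&(z<.04)&(imi[...,2]>imi[...,0]+80)&(imi[...,1]>imi[...,0]+40)
    q=p[br];print(n,"brass",len(q),q.mean(0).round(4),box(q))
    a=(imi[...,2]>imi[...,0]+100)&(imi[...,1]>imi[...,0]+30)&(imi[...,2]>imi[...,1]+40)&(z>.028)&(z<.045)&(p[...,1]>.1)&(p[...,1]<.2)&(p[...,0]>.4)
    q=p[a]
    if len(q)>5: print(n,"orange",len(q),box(q))
cv2.imwrite("pics/t4.png",np.hstack([cv2.resize(I[0][150:250,340:430],(400,450)),cv2.resize(I[1][215:315,330:420],(400,450))]))
E
```

```text
9.4167 [0.41778778 0.08591496 0.17932478] [ 0.63578773 -0.45242151 -0.15411693] 0.059541480999434175
top brass 22 [ 0.6123 -0.0644  0.0223] (array([611.4, -58.8]), array([ 4.5, 43. ]), 6.3)
top orange 196 (array([481.3, 153.6]), array([30.5, 48.4]), 79.2)
scene blue 362 (array([521.7, -57.3]), array([55.3, 32.4]), 4.9) 0.03509171332906269
scene brass 47 [ 0.6109 -0.064   0.021 ] (array([610.6, -63.1]), array([ 7. , 38.5]), 4.0)
scene orange 187 (array([477.9, 152.3]), array([32.6, 54.5]), 76.2)
```

View pics/t4.png

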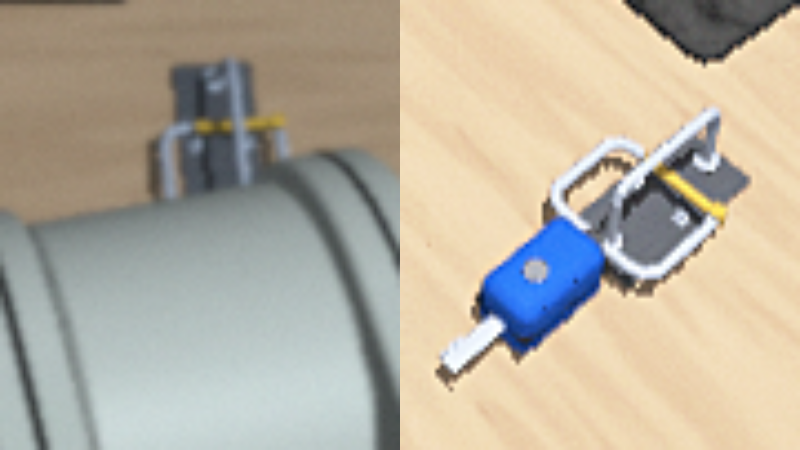

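The right panel shows the holder flat with the near leg (615,225) inside the loop and the gate shut behind it (690,190). The orange holder hasn't moved, so I'm handing in.

```bash
python3 -c "from workcell import order;print(order.job_done())"
```

```text
the job is handed in; nothing more can be done
None
```

The blue key holder is clipped onto the eye's near leg with its gate shut, lying flat and released; the orange one was not disturbed, and I handed the job in at about 9.5 s on the robot's clock.

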